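# Thread the kraft-paper packing machine: set the speed and hold the feed selector

## Robot

A 6-joint arm with a two-finger parallel gripper is mounted at the origin on the work surface. World frame = base frame: x ahead of the robot, y to its left, z up, the work surface at z = 0. Lengths are in m, angles in rad, forces in N, time in s.
With the tool pointing down it reaches from about 0.325 to 0.85 m from the base axis. Payload 15.5 kg.
Tool frame: the origin (TCP) lies at the very end of the fingers, on their centre line; the grasp point (between the pads) lies 19 mm behind it; x points along the fingers, y is the direction in which the jaws open and shut, and the axes are right-handed (so a half turn about x gives the same grasp; the last joint's range is limited). The gripper opens to 91 mm and grips with 3 to 60 N. Pads are 32 mm wide; open, the fingers measure 118 mm over their backs; the gripper's body (76 mm by 178 mm) begins 60 mm behind the grasp point.
Start: joints at [-1.206, 0.494, 1.345, -0, 1.302, -0.096], TCP at [0.278, -0.56, 0.214] pointing down, gripper open.
Joint ranges: [-2.91, 2.91], [-0.82, 2.16], [0.22, 2.67], [-1.22, 4.37], [0.12, 2.79], [-3.08, 3.08]. Speed limits (rad/s): [1.89, 1.89, 2.57, 3.01, 3.01, 3.01].

## Interface

Orientations are given as a unit quaternion [x, y, z, w].
In Python, from cell import manip gives the robot as it stands. The module is installed in compiled form; this text tells all that it offers.
- The arm moves only by the tool drive_tool, never from a script. Its argument "motion" is one flat list of numbers, 7 for each row, row after row: the turn, a rotation vector about the tool's x, y, z in units of 6 degrees (1.0 is 6 degrees), then the shift along the tool's x, y, z in units of 30 mm (1.0 is 30 mm), then the opening, from 0 (shut) to 1 (fully open). In form: [wx, wy, wz, tx, ty, tz, fingers, wx, wy, wz, tx, ty, tz, fingers, ...]. A call has 1 to 8 rows; each row shifts and turns the commanded pose from where the row before left it, along the tool's axes as they then stand; what a row does not reach is not made up. A row lasts 1/12 s, in which the tool goes at most 41.7 mm and 7.16 degrees, less where a joint would pass 70% of its speed; a pose out of reach is approached as far as the arm can. A call is refused whole if a number of a shift passes 1 or a number of a turn 1, either way. A call with a gripper value outside its range is refused whole. The fingers move at their own pace and stop on an object; "newtons" is the grip in N (left out, the last holds). Time passes only in rows, so rows that do not move let the fingers close. It gives the time, the measured TCP pose, the force and the opening at its end, in the units of the state.
- manip.sense(): the state, without advancing time (a new reading comes with each control period).
- manip.read_camera(name): name is "scene" or "top" or "wrist"; returns (picture, depth): 420x560x3 uint8, red, green, blue; 420x560 float32, m along the optical axis (not along the pixel's ray), 0 where there is no reading.
- manip.camera_model(name): a dict with "K" (3x3 intrinsics, pixels), "T" (4x4, takes a point from camera to world coordinates). Camera axes: x right, y down, z forward; pixel columns grow to the right and rows downward; lengths in m; the calibration is good to about 2 mm. A picture is of the moment at which its call begins: read the wrist's pose just before it. camera_model takes no time and is no camera call; for the wrist camera it gives the pose at the moment of the call.
- manip.sign_off(): hands the job in, once; it reports no verdict.
The state is a dict: "time_s": time; "qpos": joint angles; "qvel": joint speeds; "effort": joint torques, N m; "tcp_pos": TCP position; "eef_rot": TCP orientation; "wrist_force": force on the tool from outside, world axes, zero at the start; "torque": the same for the moment, N m; "width": finger opening in m.
Only numpy, scipy, OpenCV 4.12 (cv2) and the standard library are available. Lean on these libraries where they do the work, as an engineer would, in place of code of your own. Each camera call takes 0.05 s, during which the arm holds its last target. There are 200 camera calls.

## Task

A new roll of kraft paper is being drawn into the packing machine on the counter. First set the grey speed knob to 6 on its scale of 0 to 10 and let go of it; then turn the red selector handle clockwise from rest past its first and second click stops to the third position, the green mark, and hold it there against its spring for at least three seconds; the program finishes while the gripper is still holding it there. Do not press the red emergency stop, and leave the kraft box, the tape roll and the cutter where they are.

Things in the scene. Friction and masses are not known exactly. Their poses are not given: they have to be found in the camera images.
- machine: bench-top paper packing machine, fixed. White chassis 280 (x) x 690 (y) x 100 mm high; on its right part a level dark panel 200 x 335 mm, top 104 mm above the counter; on its left a head to 280 mm, wall 115 mm left of the knob's axis. Origin on the counter under mid panel; x away from the operator, y left, z up. On the panel (x, y): knob 0, 100; selector 0, -10; emergency stop -20, -115 mm
- knob_top (a point): centre of the speed knob's top face, on its upright axis, 30.5 mm above the panel. Grey round grip 36 mm across, 5.5 to 30.5 mm above the panel, on a skirt 46 mm across. z up, x along its black pointer line. White scale marks 0 to 10 on the panel round it, longer at 0 (near left), 5 (straight away from the operator, machine +x) and 10 (near right)
- speed_knob (a joint): angle of the speed knob, rad: 0 at mark 0, grows clockwise seen from above, 0.4712 rad (27 degrees) a mark, so mark 6 is 2.827 and mark 10, the end, 4.712. Starts between about marks 2.8 and 4.8. Turns smoothly against light friction (0.03 N m) and stays where it is left
- selector_top (a point): centre of the selector handle's top face, on its upright axis, 36 mm above the panel. Red bar 52 mm long, 12 mm thick, 10 to 36 mm above the panel, on a black disc 44 mm across whose top is 10.5 mm above the panel. z up, x along the bar to its pointer end, the one with the white line
- selector (a joint): angle of the selector, rad, clockwise from above: 0 rest (white dot, pointer 37.5 degrees left of machine +x), always the start; click stops 0.436 (one yellow bar) and 0.873 (two), where it stays, 0.1 N m to leave; third 1.309 (green bar, 37.5 degrees right of machine +x), where it must be held, 0.25 N m, or it springs back to the second; end stop 1.344
- estop_top (a point): centre of the top of the red emergency-stop button, 38 mm in diameter, in a yellow ring 54 mm in diameter, its top 22 mm above the panel; not to be pressed
- estop (a joint): travel of the emergency stop in m: 0 up, 0.006 fully pressed
- kraft_box: loose closed kraft storage box, 94 x 124 mm, 85 mm high, on the counter right of the machine; origin at the centre of its underside; leave it
- tape_roll: loose roll of brown tape lying flat on the counter right of the machine, 110 mm in diameter, 48 mm high; origin at the centre of its underside; leave it
- cutter: loose yellow safety cutter 150 mm long, 24 mm wide, 14 mm thick, lying on the white ledge of the machine behind the panel, about along machine y; origin at the centre of its underside; leave it

How it is judged:
On the way, in this order (a step that is already met when the one before it is completed fails the run):
1. the speed knob stands at 6 and is let go, before the selector is taken to the third position (value of joint speed_knob between 2.67 and 2.984 rad and contact force between each of the arm, the fingers and speed_knob below 0.1 N), for 0.3 s.
2. the selector is held on the third position for three seconds (value of joint selector above 1.2 rad and contact force between the fingers and selector above 1 N), for 2.8 s.
At the end, for the whole second after the job is handed in: the fingers still hold the selector on its third position (within 6 degrees of the green mark, pushed with more than 1 N), after holding it there for three seconds, the speed knob stands at 6 within a third of a mark, and the emergency stop is up (all of step 2 and value of joint speed_knob between 2.67 and 2.984 rad and value of joint estop below 0.003 m); the arm keeps its last pose, push and grip.
It fails at once if the emergency stop is pressed (value of joint estop above 0.003 m).
It fails at once if the kraft box, the tape roll or the cutter is moved more than 20 mm (distance of any of kraft_box, tape_roll, cutter from where it was at the start of the episode above 0.02 m).
It also fails if it takes over 58 s, if anything falls off the work surface, if the arm or the gripper's body presses on something with over 40 N, if the wrist force passes 120 N, or if a joint passes its speed limit or range.

## Working session

There is one attempt and no reset: what is moved stays moved. The work goes in short steps, Python scripts to look and compute and a tool call to move; the robot and the scene stay as the last step left them, time stands still between calls to the robot, and variables do not carry over. Pictures are saved under pics/ and viewed, about 8 in all and at most 12, crops included, and the job is handed in when it is done.

Besides the shell and the picture viewer there is one more tool, called after "Call:" as name(argument=value, ...) on one line, values as JSON. drive_tool: Moves the arm, as the interface text tells. Its arguments: {"type":"object","properties":{"motion":{"type":"array"},"newtons":{"type":"number"}},"required":["motion"]}

```bash
mkdir -p pics; python3 - <<'E'
from cell import manip
import cv2,numpy as np
s=manip.sense();print(s)
for n in("scene","top"):
    p,d=manip.read_camera(n);m=manip.camera_model(n)
    np.savez(n+'.npz',p=p,d=d,K=m["K"],T=m["T"]);print(n,m)
    cv2.imwrite(f'pics/{n}.png',p[:,:,::-1])
E
```

```text
{'time_s': 0.0, 'qpos': array([-1.20551356e+00,  4.94196764e-01,  1.34612642e+00,  8.49852472e-06,
        1.30245911e+00, -9.54918556e-02]), 'qvel': array([ 0.00200609,  0.00116697, -0.00126163,  0.00093101, -0.00169372,
        0.00110301]), 'effort': array([-1.52938224e-03, -8.78830719e+01, -3.81862450e+01,  7.06506148e-02,
        5.32578165e-02, -1.20134855e-04]), 'tcp_pos': array([ 0.2777806 , -0.55947093,  0.2133314 ]), 'eef_rot': array([-0.68836999, -0.16188746,  0.68847738, -0.16105312]), 'wrist_force': array([-0.63506809,  0.67662035, -0.04217101]), 'torque': array([ 0.02502033,  0.04321555, -0.05503436]), 'width': 0.0912383976307204}
scene {'K': array([[492.33035631,   0.        , 288.31220509],
       [  0.        , 492.33035631, 204.03244538],
       [  0.        ,   0.        ,   1.        ]]), 'T': array([[ 0.55068181,  0.69786449, -0.45796802,  0.98245341],
       [ 0.83471454, -0.46111229,  0.30104334, -0.42072325],
       [-0.00108722, -0.54805165, -0.83644378,  0.94258589],
       [ 0.        ,  0.        ,  0.        ,  1.        ]])}
top {'K': array([[403.81092116,   0.        , 275.99862801],
       [  0.        , 403.81092116, 204.15653212],
       [  0.        ,   0.        ,   1.        ]]), 'T': array([[ 0.02534536, -0.99356716,  0.11037174,  0.45909442],
       [-0.99950893, -0.02722113, -0.01552133, -0.10959135],
       [ 0.01842592, -0.10992415, -0.99376917,  0.99593859],
       [ 0.        ,  0.        ,  0.        ,  1.        ]])}
```

View pics/top.png

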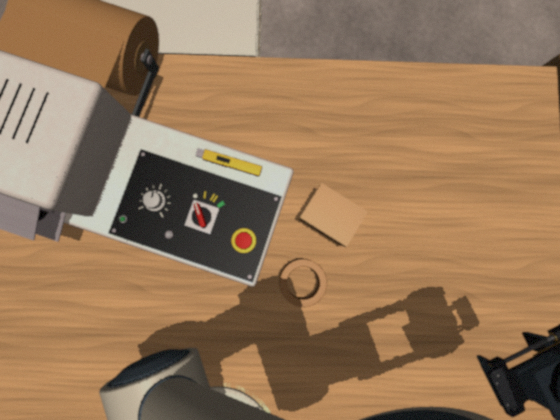

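View pics/scene.png

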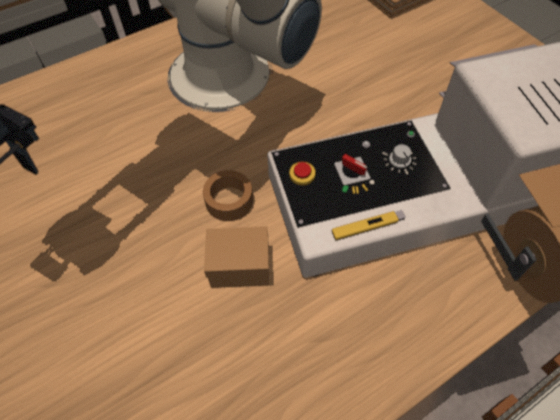

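The top view shows the knob at about (153,200), the selector at (201,214), the e-stop at (244,240), the cutter at (232,162), and the head wall to the left of the panel. The scene view shows the same layout from behind: e-stop (302,173), selector (353,166), knob (401,156), cutter (368,225).

```bash
cat > h.py <<'E'
import numpy as np,cv2
def ray(K,T,uv,z):
    uv=np.atleast_2d(uv).astype(float)
    d=np.c_[uv,np.ones(len(uv))]@np.linalg.inv(K).T@T[:3,:3].T
    o=T[:3,3]; return o+d*((z-o[2])/d[:,2])[:,None]
def proj(K,T,P):
    P=np.atleast_2d(P); c=(P-T[:3,3])@T[:3,:3]; c=c@K.T; return c[:,:2]/c[:,2:]
def mach(K,T,p,box):
    """panel pose (centre, yaw of machine x) and estop from picture"""
    hsv=cv2.cvtColor(p,cv2.COLOR_RGB2HSV); x0,y0,x1,y1=box
    m=np.zeros(p.shape[:2],np.uint8); m[y0:y1,x0:x1]=(hsv[y0:y1,x0:x1,2]<62)
    m=cv2.morphologyEx(m*255,cv2.MORPH_OPEN,np.ones((3,3)))
    c=max(cv2.findContours(m,0,2)[0],key=cv2.contourArea)
    w=ray(K,T,cv2.convexHull(c)[:,0],0.104)
    return cv2.minAreaRect((w[:,:2]*1000).astype(np.float32))
E
python3 - <<'E'
from h import *
for n,box in(("top",(108,145,285,285)),("scene",(268,118,452,225))):
    a=np.load(n+'.npz');p,K,T=a['p'],a['K'],a['T']
    print(n,mach(K,T,p,box))
    hsv=cv2.cvtColor(p,cv2.COLOR_RGB2HSV)
    x0,y0,x1,y1=box
    for nm,lo,hi,z,mx in(("ring",(20,120,100),(33,255,255),.110,0),("red",(0,150,80),(8,255,255),.126,0)):
        m=cv2.inRange(hsv,lo,hi);mm=np.zeros_like(m);mm[y0:y1,x0:x1]=m[y0:y1,x0:x1]
        for c in cv2.findContours(mm,0,2)[0]:
            if cv2.contourArea(c)>30:
                (u,v),r=cv2.minEnclosingCircle(c);print(nm,u,v,r,ray(K,T,(u,v),z),ray(K,T,(u,v),.14))
    cv2.imwrite(f'pics/{n}_c.png',cv2.resize(p[y0:y1,x0:x1,::-1],None,fx=4,fy=4,interpolation=cv2.INTER_CUBIC))
E
```

```text
top ((533.4652709960938, 61.784149169921875), (313.00347900390625, 194.0470733642578), 72.88362121582031)
ring 243.2954559326172 240.14772033691406 12.884902954101562 [[ 0.47651567 -0.05405898  0.11      ]] [[ 0.47592575 -0.05593944  0.14      ]]
ring 213.5 197.5 4.301262855529785 [[0.56847962 0.01475188 0.11      ]] [[0.56477558 0.01054132 0.14      ]]
ring 231.55335998535156 162.3723907470703 29.808141708374023 [[ 0.64843735 -0.02202022  0.11      ]] [[ 0.64202574 -0.02498559  0.14      ]]
red 243.0 240.0 7.810349941253662 [[ 0.47650005 -0.05441881  0.126     ]] [[ 0.47621994 -0.05530671  0.14      ]]
red 201.0 215.5 10.920265197753906 [[0.52671682 0.03769152 0.126     ]] [[0.52562857 0.03532129 0.14      ]]
scene ((532.7301635742188, 53.308807373046875), (329.5610046386719, 195.42176818847656), 72.91433715820312)
ring 372.5 221.0 24.683090209960938 [[ 0.6518091  -0.00430586  0.11      ]] [[ 0.66372298 -0.01931034  0.14      ]]
ring 302.0 172.0 13.038504600524902 [[ 0.47502811 -0.05241808  0.11      ]] [[ 0.49331182 -0.06568897  0.14      ]]
red 302.0 169.14999389648438 8.211221694946289 [[ 0.47866422 -0.05532645  0.126     ]] [[ 0.48730146 -0.06159102  0.14      ]]
red 353.5 163.0 13.200478553771973 [[0.52484925 0.04388022 0.126     ]] [[0.53269467 0.0359148  0.14      ]]
```

View pics/top_c.png

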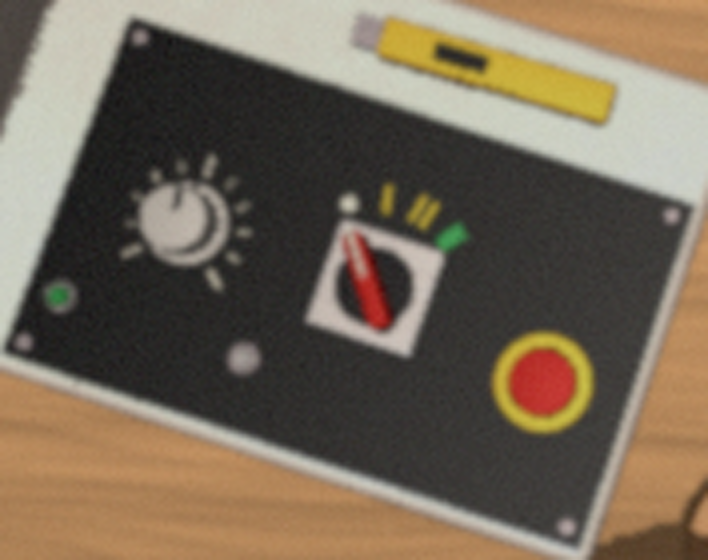

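The crop gives the machine's yaw as about -17°. The knob pointer is near mark 4 to 5, and the selector is at rest, pointing at the white dot. Next I'll plan the move over the panel so the wrist camera can look.

```bash
cat >> h.py <<'E'
from scipy.spatial.transform import Rotation as Rn
def plan(s,pos,phi=None):
    """remaining turn (6deg units) to tool pointing down with jaw axis at phi deg; shift (30mm units) in the present and in the turned tool axes"""
    R=Rn.from_quat(s['eef_rot']); M=R.as_matrix()
    now=np.degrees(np.arctan2(M[1,1],M[0,1])); phi=now if phi is None else phi
    c,q=np.cos(np.radians(phi)),np.sin(np.radians(phi))
    G=np.array([[0,c,q],[0,q,-c],[-1,0,0]])
    d=np.array(pos)-s['tcp_pos']
    f=lambda a:np.round(a,2)
    print('t',round(s['time_s'],2),'tcp',f(s['tcp_pos']*1000),'phi',f(now),'w',round(s['width'],4),'F',f(s['wrist_force']),'Tq',f(s['torque']),'q6',f(s['qpos'][5]))
    print(' turn/6deg',f(np.degrees(Rn.from_matrix(M.T@G).as_rotvec())/6),'shift now',f(M.T@d/.03),'after turn',f(G.T@d/.03))
E
python3 - <<'E'
from h import *
from cell import manip
s=manip.sense(); plan(s,(.50,.08,.36)); plan(s,(.5,.08,.36),-17)
m=manip.camera_model('wrist');print(m); M=Rn.from_quat(s['eef_rot']).as_matrix(); print('cam in tool',M.T@(m['T'][:3,3]-s['tcp_pos']),M.T@m['T'][:3,:3])
E
```

```text
t 0.1 tcp [ 277.78 -559.5   213.39] phi -63.6 w 0.0915 F [ 0.12 -0.23  0.04] Tq [-0.03  0.04  0.02] q6 -0.1
 turn/6deg [-0.   -0.    0.01] shift now [ -4.87 -15.8  -16.11] after turn [ -4.89 -15.8  -16.11]
t 0.1 tcp [ 277.78 -559.5   213.39] phi -63.6 w 0.0915 F [ 0.12 -0.23  0.04] Tq [-0.03  0.04  0.02] q6 -0.1
 turn/6deg [-7.77 -0.01  0.01] shift now [ -4.87 -15.8  -16.11] after turn [ -4.89   0.85 -22.55]
{'K': array([[343.0108238 ,   0.        , 280.259545  ],
       [  0.        , 343.0108238 , 210.33048643],
       [  0.        ,   0.        ,   1.        ]]), 'T': array([[ 0.44404205, -0.8620513 , -0.24432399,  0.34716437],
       [-0.8960046 , -0.42768698, -0.1194136 , -0.52480629],
       [-0.00155354,  0.27194008, -0.96231293,  0.38408237],
       [ 0.        ,  0.        ,  0.        ,  1.        ]])}
cam in tool [-0.17068434 -0.00041189 -0.07758802] [[ 4.64753560e-04 -2.72030687e-01  9.62288465e-01]
 [ 9.99999652e-01 -5.39691401e-04 -6.35532944e-04]
 [ 6.92223273e-04  9.62288426e-01  2.72030341e-01]]
```

Call:
drive_tool(motion=[0,0,0,-0.3,-0.88,-0.95,1,0,0,0,-0.3,-0.88,-0.95,1,0,0,0,-0.3,-0.88,-0.95,1,0,0,0,-0.3,-0.88,-0.95,1,0,0,0,-0.3,-0.88,-0.95,1,0,0,0,-0.3,-0.88,-0.95,1,0,0,0,-0.3,-0.88,-0.95,1,0,0,0,-0.3,-0.88,-0.95,1])

```text
time_s: 0.77
tcp_pos: [0.3883, -0.2674, 0.2862]
eef_rot: [-0.688, -0.161, 0.689, -0.161]
wrist_force: [1.8, -0.9, -0.7]
width: 0.0911
```

Call:
drive_tool(motion=[0,0,0,-0.02,-0.88,-0.95,1,0,0,0,-0.02,-0.88,-0.95,1,0,0,0,-0.02,-0.88,-0.95,1,0,0,0,-0.02,-0.88,-0.95,1,0,0,0,-0.02,-0.88,-0.95,1,0,0,0,-0.02,-0.88,-0.95,1,0,0,0,-0.02,-0.88,-0.95,1,0,0,0,0,-0.88,-0.95,1])

```text
time_s: 1.43
tcp_pos: [0.4987, 0.0233, 0.2901]
eef_rot: [-0.688, -0.162, 0.688, -0.162]
wrist_force: [1.3, -0.9, 0.4]
width: 0.0911
```

Call:
drive_tool(motion=[0,0,0,0,-0.88,-0.95,0.8,0,0,0,0,-0.6,-0.95,0.8,0,0,0,0,0,-0.3,0.8,0,0,0,0,0,0,0.8,0,0,0,0,0,0,0.8])

```text
time_s: 1.85
tcp_pos: [0.5376, 0.0902, 0.2896]
eef_rot: [-0.688, -0.162, 0.689, -0.162]
wrist_force: [-0.4, -0.2, -0.3]
width: 0.0733
```

```bash
python3 - <<'E'
from h import *
from cell import manip
s=manip.sense(); plan(s,(.54,.10,.29))
m=manip.camera_model('wrist');p,d=manip.read_camera('wrist')
np.savez('w1.npz',p=p,d=d,K=m["K"],T=m["T"]);cv2.imwrite('pics/w1.png',cv2.resize(p[:,:,::-1],(784,588)))
K,T=m['K'],m['T'];print(proj(K,T,[(.56,.145,.1345),(.528,.041,.14),(.477,-.055,.126)]))
E
```

```text
t 1.85 tcp [537.61  90.19 289.62] phi -63.56 w 0.0733 F [-0.43 -0.17 -0.27] Tq [-0.03  0.01  0.04] q6 1.17
 turn/6deg [0.   0.01 0.  ] shift now [-0.01 -0.26 -0.22] after turn [-0.01 -0.26 -0.22]
[[239.33551979 149.80451565]
 [321.35638907 227.27759987]
 [375.13286915 299.82276072]]
```

View pics/w1.png

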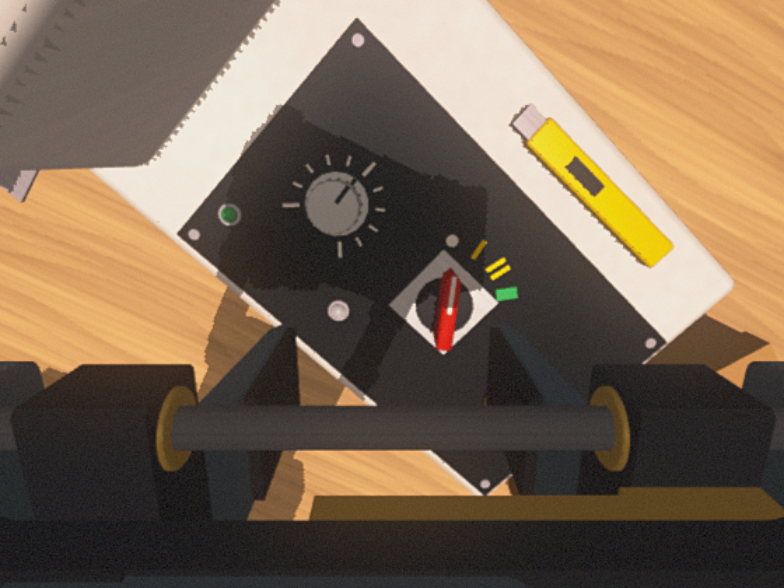

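The wrist view is clear (picture scaled by 1.4): knob top at about (335,203), pointer line running to (355,180), mark 5 at (370,169), selector bar from (452,272) to (445,350), panel screws at (358,40), (194,234), (485,484), (651,343).

```bash
python3 - <<'E'
from h import *
a=np.load('w1.npz');p,K,T=a['p'],a['K'],a['T']
c=ray(K,T,np.array([(358,40),(194,234),(485,484),(651,343)])/1.4,.105)[:,:2]
ctr=c.mean(0); ex=(c[0]+c[3]-c[1]-c[2]); ey=(c[0]+c[1]-c[2]-c[3])
print('ctr',ctr,'yaw',np.degrees(np.arctan2(ex[1],ex[0])),np.degrees(np.arctan2(-ey[0],ey[1])),np.linalg.norm(ex)/2,np.linalg.norm(ey)/2)
# knob top: bright disc edge in crop, pointer dark
g=cv2.cvtColor(p,cv2.COLOR_RGB2GRAY)
hsv=cv2.cvtColor(p,cv2.COLOR_RGB2HSV)
crop=cv2.resize(p[95:190,190:350,::-1],None,fx=5,fy=5,interpolation=cv2.INTER_CUBIC);cv2.imwrite('pics/w1k.png',crop)
m=cv2.inRange(hsv,(0,150,60),(8,255,255));m[:180]=0
r=max(cv2.findContours(m[:260],0,2)[0],key=cv2.contourArea);print('red',cv2.boundingRect(r))
psi=np.radians(-17.1);R=np.array([[np.cos(psi),-np.sin(psi)],[np.sin(psi),np.cos(psi)]])
for n,q in(('knob',(0,.1)),('sel',(0,-.01)),('estop',(-.02,-.115))):print(n,ctr+R@q)
u=ray(K,T,np.array([(335,203)])/1.4,.1345);print('knobtop',u)
pp=ray(K,T,np.array([(337,202),(355,180)])/1.4,.1345);d=pp[1]-pp[0];print('pointer yaw',np.degrees(np.arctan2(d[1],d[0])))
b=ray(K,T,np.array([(454,270),(444,352)])/1.4,.13);print('bar mid',b.mean(0))
E
```

```text
ctr [0.53227249 0.05631164] yaw -17.242006046824553 -17.228369814934176 0.18023672846759142 0.31442603291795185
red (310, 192, 19, 59)
knob [0.56167653 0.15189094]
sel [0.52933209 0.04675371]
estop [ 0.479342   -0.04772375]
knobtop [[0.56403341 0.14689254 0.1345    ]]
pointer yaw -14.344811973281795
bar mid [0.52935244 0.04126393 0.13      ]
```

View pics/w1k.png

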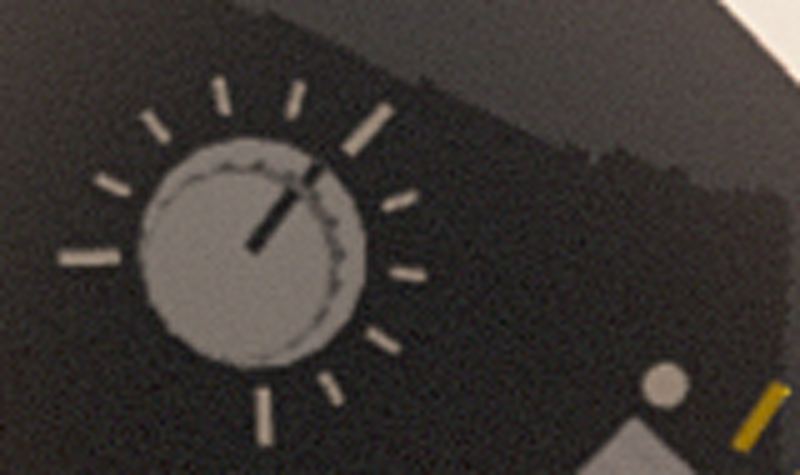

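The crop shows the pointer running from (252,247) to (298,187) on the top face, just short of mark 5 at (346,152) to (390,106). The plane-based and raised-point estimates disagree by about 5 mm, so I'll check with the scale marks and depth.

```bash
python3 - <<'E'
from h import *
a=np.load('w1.npz');p,d,K,T=a['p'],a['d'],a['K'],a['T']
f=lambda q:(np.array(q)+.0)/5+np.array((190,95))-.4
def xyz(u,v,w=2):
    v,u=int(round(v)),int(round(u));z=np.median(d[v-w:v+w+1,u-w:u+w+1]);c=np.linalg.inv(K)@[u,v,1]*z;return T[:3,:3]@c+T[:3,3]
for n,(u,v) in dict(knob=f((240,275)),panel1=(280,130),panel2=(255,210),panel3=(200,200),panel4=(400,230),bar=(320,225)).items():print(n,xyz(u,v))
mk=f([(90,258),(112,185),(156,127),(222,97),(296,100),(368,129),(400,201),(408,273),(383,341),(332,388),(264,416)])
for z in(.104,):
    w=ray(K,T,mk,z)[:,:2]
    A=np.c_[2*w,np.ones(len(w))];s=np.linalg.lstsq(A,(w**2).sum(1),rcond=None)[0];r=np.sqrt(s[2]+s[:2]@s[:2]);print('marks circle',s[:2],r,np.hypot(*(w-s[:2]).T)-r)
    an=np.degrees(np.arctan2(*(w-s[:2]).T[::-1]));print(an)
pp=ray(K,T,f([(252,247),(298,187)]),.1345)[:,:2];e=pp[1]-pp[0];print('ptr',np.degrees(np.arctan2(e[1],e[0])),pp,ray(K,T,f((243,262)),.1345))
E
```

```text
knob [0.55926312 0.14605472 0.13441295]
panel1 [0.59197416 0.11823704 0.10425638]
panel2 [0.50459597 0.10499348 0.10407105]
panel3 [0.48847094 0.16246408 0.10407537]
panel4 [ 0.55469467 -0.04730741  0.10382976]
bar [0.52953335 0.04336152 0.14019679]
marks circle [0.55983364 0.14773202] 0.03233411035380569 [ 0.00119099 -0.00080244 -0.00072017 -0.00063916 -0.0002216   0.00224953
 -0.00027915 -0.00046936 -0.00065905 -0.00082189  0.00100952]
[ 117.31249635   89.88877768   62.79383826   35.99544458    9.18959035
  -17.15687649  -43.7062575   -70.03056626  -97.2393378  -123.95605541
 -151.58279523]
ptr -12.606886348375724 [[0.5651707  0.14667724]
 [0.57893919 0.14359788]] [[0.56189649 0.14703608 0.1345    ]]
```

Consistent results: knob axis at about (0.5605, 0.1475), selector at about (0.528, 0.0425), yaw -17.2°. The knob stands at about mark 4.8, so it needs about 31° clockwise. Approaching the knob now.

Call:
drive_tool(motion=[0,0,0,0,-0.69,-0.77,0.6,0,0,0,0,-0.69,-0.77,0.6,0,0,0,0.9,0,0,0.6,0,0,0,0.9,0,0,0.6,0,0,0,0.9,0,0,0.6,0,0,0,0.5,0,0,0.6,0,0,0,0,0,0,0.6,0,0,0,0,0,0,0.6])

```text
time_s: 2.57
tcp_pos: [0.5604, 0.1469, 0.1943]
eef_rot: [-0.688, -0.161, 0.689, -0.161]
wrist_force: [-0.7, 0.7, 1.2]
width: 0.0548
```

```bash
python3 - <<'E'
from h import *
from cell import manip
s=manip.sense(); plan(s,(.5605,.1475,.112))
E
```

```text
t 2.57 tcp [560.37 146.86 194.26] phi -63.68 w 0.0548 F [-0.71  0.75  1.2 ] Tq [-0.02  0.04 -0.03] q6 1.26
 turn/6deg [0.   0.01 0.  ] shift now [ 2.74 -0.02 -0.02] after turn [ 2.74 -0.02 -0.01]
```

Call:
drive_tool(motion=[0,0,0,0.7,0,0,0.6,0,0,0,0.7,0,0,0.6,0,0,0,0.7,0,0,0.6,0,0,0,0.6,0,0,0.6,0,0,0,0,0,0,0.6,0,0,0,0,0,0,0.3,0,0,0,0,0,0,0.3,0,0,0,0,0,0,0.3], newtons=15)

```text
time_s: 3.23
tcp_pos: [0.562, 0.148, 0.115]
eef_rot: [0.689, 0.161, -0.687, 0.161]
wrist_force: [-0.5, -0.5, -0.4]
width: 0.0378
```

Call:
drive_tool(motion=[0,0,0,0,0,0,0.3,0,0,0,0,0,0,0.3,0,0,0,0,0,0,0.3])

```text
time_s: 3.48
tcp_pos: [0.5621, 0.1478, 0.1148]
eef_rot: [0.689, 0.161, -0.687, 0.162]
wrist_force: [-0.1, -4.1, 10.9]
width: 0.0355
```

Call:
drive_tool(motion=[0.5,0,0,-0.05,0,0,0.3,0.7,0,0,0,0,0,0.3,0.8,0,0,0,0,0,0.3,0.8,0,0,0,0,0,0.3,0.8,0,0,0,0,0,0.3,0.8,0,0,0,0,0,0.3,0.6,0,0,0,0,0,0.3,0.4,0,0,0,0,0,0.3])

```text
time_s: 4.15
tcp_pos: [0.562, 0.1468, 0.1154]
eef_rot: [0.707, -0.039, -0.705, -0.038]
wrist_force: [5.3, -11.7, -5.0]
width: 0.0355
```

Call:
drive_tool(motion=[0,0,0,0,0,0,0.3,0,0,0,0,0,0,0.3,0,0,0,0,0,0,0.3])

```text
time_s: 4.4
tcp_pos: [0.562, 0.1468, 0.1154]
eef_rot: [0.707, -0.038, -0.705, -0.036]
wrist_force: [5.9, -11.7, -5.0]
width: 0.0357
```

```bash
python3 - <<'E'
from h import *
from cell import manip
s=manip.sense(); plan(s,(.5605,.1475,.112))
E
```

```text
t 4.4 tcp [561.96 146.81 115.42] phi -95.99 w 0.0357 F [  5.89 -11.66  -5.  ] Tq [-2.09 -0.92 -0.05] q6 1.83
 turn/6deg [ 0.   -0.02 -0.01] shift now [ 0.11 -0.02  0.05] after turn [ 0.11 -0.02  0.05]
```

Turned 32.3°. Now I'll release, retract, and look.

Call:
drive_tool(motion=[0,0,0,0,0,0,0.6,0,0,0,0,0,0,0.6,0,0,0,0,0,0,0.6,0,0,0,-0.7,0,0,0.6,0,0,0,-0.8,0,0,0.6,0,0,0,-0.8,0,0,0.6,0,0,0,-0.8,0,0,0.6,0,0,0,-0.8,0,0,0.6])

```text
time_s: 5.07
tcp_pos: [0.5606, 0.1482, 0.2332]
eef_rot: [0.706, -0.037, -0.706, -0.037]
wrist_force: [0.4, 0.6, -0.2]
width: 0.0547
```

Call:
drive_tool(motion=[0,0,0,-0.8,0,0,0.4,0,0,0,-0.5,0,0,0.4,0,0,0,0,0,0,0.4,0,0,0,0,0,0,0.4])

```text
time_s: 5.4
tcp_pos: [0.5611, 0.1483, 0.2714]
eef_rot: [0.707, -0.037, -0.706, -0.037]
wrist_force: [0.6, -0.6, -0.9]
width: 0.0363
```

```bash
python3 - <<'E'
from h import *
from cell import manip
s=manip.sense(); plan(s,(.528,.0425,.25))
m=manip.camera_model('wrist');p,d=manip.read_camera('wrist')
np.savez('w2.npz',p=p,d=d,K=m["K"],T=m["T"])
K,T=m['K'],m['T'];q=proj(K,T,[(.5605,.1475,.1345),(.528,.0425,.14)]);print(q)
a=np.radians(-17.2-27);print('want tip at',proj(K,T,(.5605+.018*np.cos(a),.1475+.018*np.sin(a),.1345)))
u,v=np.int32(q[0]);x0,y0=max(0,u-60),max(0,v-60);print('crop',x0,y0)
cv2.imwrite('pics/w2k.png',cv2.resize(p[y0:y0+120,x0:x0+160,::-1],None,fx=5,fy=5,interpolation=cv2.INTER_CUBIC))
E
```

```text
t 5.4 tcp [561.11 148.28 271.43] phi -95.99 w 0.0363 F [ 0.58 -0.62 -0.9 ] Tq [-0.01  0.05 -0.03] q6 1.83
 turn/6deg [-0.   -0.02  0.01] shift now [0.71 3.62 0.73] after turn [0.71 3.62 0.73]
[[282.20877473 200.91829087]
 [398.67619878 224.73062787]]
want tip at [[294.40937975 185.89815803]]
crop 222 140
```

View pics/w2k.png

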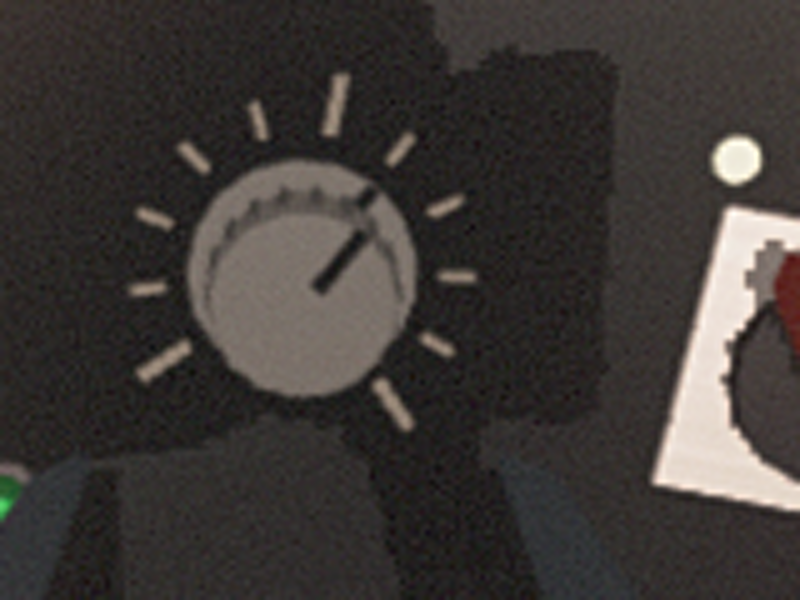

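The knob now points at mark 6. The pointer runs from (318,291) to (365,236), about 40° against the 39° wanted. Next, the selector.

Call:
drive_tool(motion=[0,0,0,0,0.9,0.18,0.4,0,0,0,0,0.9,0.18,0.4,0,0,0,0,0.9,0.18,0.4,0,0,0,0,0.9,0.18,0.4,-0.9,0,0,0,0,0,0.4,-0.9,0,0,0,0,0,0.4,-0.9,0,0,0,0,0,0.4,-0.9,0,0,0,0,0,0.4])

```text
time_s: 6.12
tcp_pos: [0.5274, 0.0427, 0.2694]
eef_rot: [-0.7, -0.098, 0.701, -0.097]
wrist_force: [-0.8, 0.3, -0.3]
width: 0.0367
```

Call:
drive_tool(motion=[-0.8,0,0,0.8,0,0,0.4,0,0,0,0.8,0,0,0.4,0,0,0,0.8,0,0,0.4,0,0,0,0.6,0,0,0.4,0,0,0,0,0,0,0.4,0,0,0,0,0,0,0.4])

```text
time_s: 6.62
tcp_pos: [0.5272, 0.0429, 0.1797]
eef_rot: [-0.695, -0.125, 0.697, -0.125]
wrist_force: [0.9, 0.4, 0.9]
width: 0.0364
```

```bash
python3 - <<'E'
from h import *
from cell import manip
s=manip.sense(); plan(s,(.528,.0425,.119),-69.7)
m=manip.camera_model('wrist');p,d=manip.read_camera('wrist')
K,T=m['K'],m['T'];q=proj(K,T,[(.528,.0425,.14)]);print(q)
for k in(-1,1):print(proj(K,T,(.528+k*.026*np.cos(np.radians(20.3)),.0425+k*.026*np.sin(np.radians(20.3)),.14)))
u,v=np.int32(q[0]);x0,y0=u-80,v-60;print('crop',x0,y0)
cv2.imwrite('pics/w3.png',cv2.resize(p[y0:y0+120,x0:x0+160,::-1],None,fx=5,fy=5,interpolation=cv2.INTER_CUBIC))
E
```

```text
t 6.62 tcp [527.17  42.94 179.66] phi -69.6 w 0.0364 F [0.93 0.37 0.88] Tq [0.04 0.03 0.  ] q6 1.18
 turn/6deg [0.02 0.03 0.01] shift now [ 2.02  0.03 -0.03] after turn [ 2.02  0.02 -0.02]
[[282.39907889 235.94297949]]
[[282.289963   272.36109872]]
[[282.51541046 197.11657849]]
crop 202 175
```

View pics/w3.png

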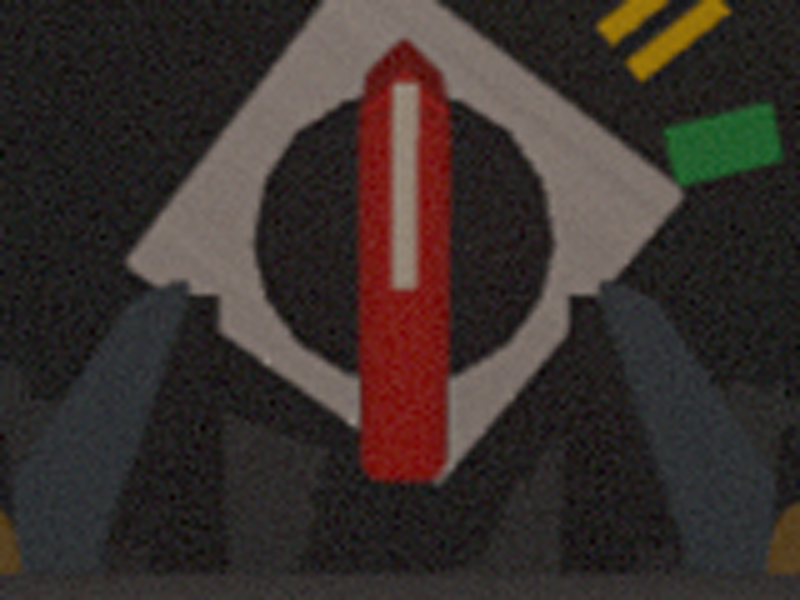

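The bar is aligned and centred between the open fingers: it is vertical in the crop at column 405, with its tail at row 480. Descending to grip.

Call:
drive_tool(motion=[0,0,0,0.7,0,0,0.4,0,0,0,0.7,0,0,0.4,0,0,0,0.55,0,0,0.4,0,0,0,0,0,0,0.4,0,0,0,0,0,0,0.0,0,0,0,0,0,0,0.0,0,0,0,0,0,0,0.0,0,0,0,0,0,0,0.0], newtons=45)

```text
time_s: 7.33
tcp_pos: [0.5289, 0.0428, 0.1233]
eef_rot: [0.697, 0.125, -0.695, 0.125]
wrist_force: [4.4, -10.9, 5.7]
width: 0.0128
```

Call:
drive_tool(motion=[0,0,0,0,0,0,0.0,0,0,0,0,0,0,0.0,0,0,0,0,0,0,0.0])

```text
time_s: 7.58
tcp_pos: [0.5291, 0.0423, 0.1233]
eef_rot: [0.697, 0.125, -0.695, 0.126]
wrist_force: [-0.5, -4.6, 7.0]
width: 0.0116
```

Call:
drive_tool(motion=[0.7,0,0,0,0,0,0,0.8,0,0,0,0,0,0,0.8,0,0,0,0,0,0,0.8,0,0,0,0,0,0,0.8,0,0,0,0,0,0,0.8,0,0,0,0,0,0,0.8,0,0,0,0,0,0,0.8,0,0,0,0,0,0])

```text
time_s: 8.25
tcp_pos: [0.5291, 0.0415, 0.1233]
eef_rot: [0.7, -0.109, -0.698, -0.108]
wrist_force: [-0.7, -15.4, 7.2]
width: 0.0114
```

```bash
python3 - <<'E'
from h import *
from cell import manip
s=manip.sense(); plan(s,(.528,.0425,.121),-144.7)
E
```

```text
t 8.25 tcp [529.11  41.47 123.31] phi -107.61 w 0.0114 F [ -0.69 -15.36   7.23] Tq [-2.8   0.09  0.03] q6 1.85
 turn/6deg [ 6.18 -0.03 -0.  ] shift now [ 0.08 -0.02  0.05] after turn [0.08 0.01 0.05]
```

Call:
drive_tool(motion=[0.8,0,0,0,0.04,0,0,0.8,0,0,0,0,0,0,0.8,0,0,0,0,0,0,0.8,0,0,0,0,0,0,0.8,0,0,0,0,0,0,0.8,0,0,0,0,0,0,0.8,0,0,0,0,0,0,0.7,0,0,0,0,0,0])

```text
time_s: 8.92
tcp_pos: [0.5286, 0.0406, 0.1234]
eef_rot: [0.627, -0.329, -0.625, -0.328]
wrist_force: [-1.5, -10.5, 8.7]
width: 0.0129
```

Call:
drive_tool(motion=[0,0,0,0,0,0,0,0,0,0,0,0,0,0,0,0,0,0,0,0,0])

```text
time_s: 9.17
tcp_pos: [0.5286, 0.0406, 0.1233]
eef_rot: [0.628, -0.327, -0.626, -0.327]
wrist_force: [-1.1, -10.4, 7.4]
width: 0.0125
```

```bash
python3 - <<'E'
from h import *
from cell import manip
s=manip.sense(); plan(s,(.528,.0425,.121),-144.7)
p,d=manip.read_camera('top');cv2.imwrite('pics/top4.png',cv2.resize(p[145:285,108:285,::-1],None,fx=4,fy=4,interpolation=cv2.INTER_CUBIC))
p,d=manip.read_camera('wrist');cv2.imwrite('pics/w4.png',p[:,:,::-1])
E
```

```text
t 9.17 tcp [528.64  40.63 123.34] phi -145.09 w 0.0125 F [ -1.07 -10.43   7.45] Tq [-1.86  0.19  1.67] q6 2.5
 turn/6deg [-0.07 -0.03  0.01] shift now [ 0.08 -0.02  0.06] after turn [ 0.08 -0.02  0.06]
```

View pics/w4.png

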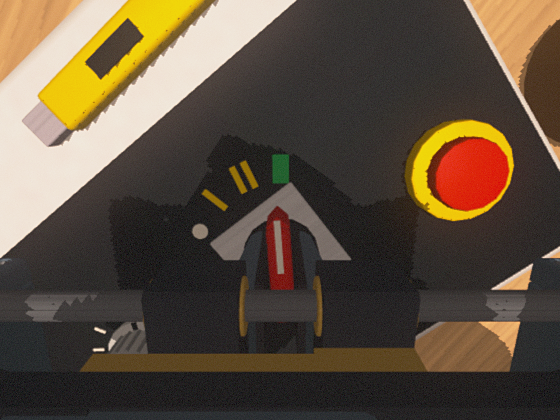

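The bar is in the jaws with its tip at (276,208), just left of the green mark at (280,168). It lags the jaws by a few degrees, so I'll measure it.

```bash
cat > bar.py <<'E'
from h import *
from cell import manip
s=manip.sense(); plan(s,(.528,.0425,.121),-144.7)
m=manip.camera_model('wrist');p,d=manip.read_camera('wrist');K,T=m['K'],m['T']
h=cv2.cvtColor(p,cv2.COLOR_RGB2HSV)
w=cv2.inRange(h,(0,0,110),(180,90,255));w[:218]=0;w[276:]=0;w[:,:268]=0;w[:,292:]=0
v,u=np.nonzero(w);P=ray(K,T,np.c_[u,v],.14)[:,:2]
l=cv2.fitLine(P.astype(np.float32),cv2.DIST_L2,0,1e-6,1e-6).ravel();a=np.degrees(np.arctan2(l[1],l[0]))
a=(a+90)%180-90
print(len(u),'bar yaw',a,'selector rad',np.radians(20.3-a))
g=cv2.inRange(h,(50,100,50),(80,255,255));M=cv2.moments(g[140:190,255:300]);c=ray(K,T,(255+M['m10']/M['m00'],140+M['m01']/M['m00']),.1045)[0];print('green',c[:2],np.degrees(np.arctan2(c[1]-.0425,c[0]-.528)))
E
python3 bar.py
```

```text
t 9.27 tcp [528.63  40.64 123.35] phi -145.09 w 0.0128 F [-1.57 -9.97  7.85] Tq [-1.88  0.15  1.64] q6 2.5
 turn/6deg [-0.06 -0.03  0.01] shift now [ 0.08 -0.02  0.06] after turn [ 0.08 -0.02  0.06]
310 bar yaw -51.869263 selector rad 1.2595913
green [0.55635882 0.00234888] -54.766362873281814
```

The selector is at about 1.26 rad, 2 to 3° short of centre but in tolerance. I'll turn slightly more with a firmer grip, then hold.

Call:
drive_tool(motion=[0.2,0,0,0,0,0,0,0.2,0,0,0,0,0,0,0,0,0,0,0,0,0,0,0,0,0,0,0,0,0,0,0,0,0,0,0,0,0,0,0,0,0,0,0,0,0,0,0,0,0,0,0,0,0,0,0,0], newtons=55)

```text
time_s: 9.98
tcp_pos: [0.5286, 0.0406, 0.1233]
eef_rot: [0.621, -0.34, -0.619, -0.34]
wrist_force: [-0.7, -11.0, 9.1]
width: 0.0127
```

```bash
python3 bar.py
```

```text
t 9.98 tcp [528.56  40.6  123.34] phi -147.47 w 0.0127 F [ -0.72 -11.04   9.13] Tq [-1.88  0.21  1.88] q6 2.54
 turn/6deg [-0.46 -0.03  0.  ] shift now [ 0.08 -0.02  0.06] after turn [ 0.08 -0.02  0.06]
314 bar yaw -54.065067 selector rad 1.2979152
green [0.55628851 0.00234064] -54.838888146759594
```

Now at 1.298 rad, on the green mark. Holding for more than 3 s.

Call:
drive_tool(motion=[0,0,0,0,0,0,0,0,0,0,0,0,0,0,0,0,0,0,0,0,0,0,0,0,0,0,0,0,0,0,0,0,0,0,0,0,0,0,0,0,0,0,0,0,0,0,0,0,0,0,0,0,0,0,0,0])

```text
time_s: 10.7
tcp_pos: [0.5286, 0.0406, 0.1233]
eef_rot: [0.621, -0.34, -0.619, -0.34]
wrist_force: [-0.7, -10.7, 8.7]
width: 0.0128
```

Call:
drive_tool(motion=[0,0,0,0,0,0,0,0,0,0,0,0,0,0,0,0,0,0,0,0,0,0,0,0,0,0,0,0,0,0,0,0,0,0,0,0,0,0,0,0,0,0,0,0,0,0,0,0,0,0,0,0,0,0,0,0])

```text
time_s: 11.37
tcp_pos: [0.5286, 0.0406, 0.1234]
eef_rot: [0.621, -0.34, -0.619, -0.34]
wrist_force: [-1.7, -10.9, 8.8]
width: 0.0127
```

Call:
drive_tool(motion=[0,0,0,0,0,0,0,0,0,0,0,0,0,0,0,0,0,0,0,0,0,0,0,0,0,0,0,0,0,0,0,0,0,0,0,0,0,0,0,0,0,0,0,0,0,0,0,0,0,0,0,0,0,0,0,0])

```text
time_s: 12.03
tcp_pos: [0.5286, 0.0406, 0.1234]
eef_rot: [0.621, -0.34, -0.619, -0.34]
wrist_force: [-1.6, -9.8, 8.1]
width: 0.0126
```

Call:
drive_tool(motion=[0,0,0,0,0,0,0,0,0,0,0,0,0,0,0,0,0,0,0,0,0,0,0,0,0,0,0,0,0,0,0,0,0,0,0,0,0,0,0,0,0,0,0,0,0,0,0,0,0,0,0,0,0,0,0,0])

```text
time_s: 12.7
tcp_pos: [0.5286, 0.0406, 0.1234]
eef_rot: [0.621, -0.34, -0.619, -0.34]
wrist_force: [-0.7, -11.3, 7.9]
width: 0.0125
```

Call:
drive_tool(motion=[0,0,0,0,0,0,0,0,0,0,0,0,0,0,0,0,0,0,0,0,0,0,0,0,0,0,0,0,0,0,0,0,0,0,0,0,0,0,0,0,0,0,0,0,0,0,0,0,0,0,0,0,0,0,0,0])

```text
time_s: 13.37
tcp_pos: [0.5286, 0.0406, 0.1233]
eef_rot: [0.621, -0.34, -0.619, -0.34]
wrist_force: [-1.3, -10.8, 9.4]
width: 0.0127
```

```bash
python3 bar.py && python3 -c "
from cell import manip
print(manip.sign_off())"
```

```text
t 13.37 tcp [528.57  40.6  123.34] phi -147.47 w 0.0127 F [ -1.26 -10.83   9.43] Tq [-1.89  0.2   1.93] q6 2.54
 turn/6deg [-0.46 -0.03  0.  ] shift now [ 0.08 -0.02  0.06] after turn [ 0.08 -0.02  0.06]
314 bar yaw -54.124664 selector rad 1.2989554
green [0.55632286 0.00232955] -54.81359721783624
the job is handed in; nothing more can be done
None
```

I turned the speed knob about 32° clockwise, from about mark 4.8 to mark 6, and released it. I then turned the red selector to the green mark and held it there for about 4 s. I handed the job in at 13.4 s with the gripper still holding it.

**Last checks:**
- **Selector:** it measured 1.299 rad, within about 1° of the green mark. It first stood at 1.26 rad, 2–3° short because the bar lagged in the jaws. I turned it slightly further and set the grip to 55 N.
- **Knob:** the picture taken after release showed its pointer at 40° against the 39° wanted for mark 6. I did not measure it again after the selector turn.
- **Other items:** the e-stop looked untouched in the wrist view taken during the hold, and the arm never went near it. I did not re-measure the kraft box, tape roll or cutter, but the arm stayed clear of them.
- **Disagreement:** the first position estimates, from the panel screws and from the raised tops, differed by about 5 mm. The knob's scale marks and the depth readings settled it. A side force of about 10 N stayed on the wrist during the hold, well below the limits.

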